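# Unload the bottle warmer beside the hob

### The job

First turn the bottle warmer's heat collar down to mark 2 (keep warm), then take off the clear cover and lay it flat on the middle of the cork mat. Lift every bottle straight up out of its well and stand it upright in the steel tray, and when all are out put the cover back squarely on the warmer, fully down. Leave the jar, mug and pepper mill alone.

Things in the scene. Friction and masses are not known exactly. Their poses are not given: they have to be found in the camera images.
- warmer: white bottle warmer, fixed: an open-topped trough 142 mm high, outside 128 x 234 mm (x by y of its frame), inside 118 x 224 mm, with a row of five wells along y. Origin: under the middle well, at counter height; z up. On its -y side is a lower deck, top 110 mm above the counter, carrying the heat collar, whose axis is at x = 0, y = -167 mm.
- trough_floor (a point): mouth of the middle well, in the trough's aluminium floor, 90 mm above the counter; axes as the warmer's. The five round wells, 34.4 mm wide and 82 mm deep, lie at y = -88, -44, 0, 44, 88 mm from it (x = 0). The trough's walls rise 52 mm above this floor.
- collar (a joint): heat collar, a round steel sleeve that turns about the vertical and clicks into detents at marks 1 to 6 (rows of one to six dots on the deck; a black line on its top points to the mark). In rad, growing clockwise seen from above: mark n is at (n - 1) x 0.5236. Stops just past marks 1 and 6. It turns with up to 0.07 N m; let go within 0.15 rad of a mark it settles there.
- collar_grip (a point): on the heat collar's axis, 20 mm above the deck (130 mm above the counter), z up. The collar is 44 mm across and stands 32 mm above the deck; the trough's wall is 50 mm from its axis.
- cover_grip (a point): centre of the black handle fin (14 mm thick in x, 70 mm long in y, 38 mm tall) on the clear plastic cover, loose, about 0.28 kg, 128 x 234 mm, long side along y. It lies 32 mm above the cover's underside, 19 mm above the plate. Seated on the warmer it is over the warmer's origin, 166 mm above the counter, y along the warmer's y, either way round; on the mat, 32 mm above it.
- cover_rim (a point): centre of the cover's underside, level with the lower edge of its rim, which is 8 mm deep and goes inside the trough's walls with 5 mm of play at each side. Axes as the cover's.
- tray: shallow steel tray, fixed, 250 x 160 mm (x by y of its frame), rim 20 mm high, walls 5 mm. Origin: centre of its underside on the counter; z up.
- tray_floor (a point): centre of the tray's inner floor, 5 mm above the counter; inside it measures 240 x 150 mm (x by y).
- mat_top (a point): centre of the top of a cork mat, fixed, 260 x 150 x 6 mm (x by y by thickness); z up.
- bottle1_mid (a point): centre (62 mm above its foot) of a smooth plain white bottle with a grey cap, 32 mm across all the way up and 124 mm tall, about 0.14 kg, loose; in its well it stands upright, the top 42 mm above the trough's floor. It may be absent. z along the bottle, up.
- bottle2_mid (a point): centre (62 mm above its foot) of a smooth plain white bottle with a grey cap, 32 mm across all the way up and 124 mm tall, about 0.14 kg, loose; in its well it stands upright, the top 42 mm above the trough's floor. It may be absent. z along the bottle, up.
- bottle3_mid (a point): centre (62 mm above its foot) of a smooth plain white bottle with a grey cap, 32 mm across all the way up and 124 mm tall, about 0.14 kg, loose; in its well it stands upright, the top 42 mm above the trough's floor. It may be absent. z along the bottle, up.
- bottle4_mid (a point): centre (62 mm above its foot) of a smooth plain white bottle with a grey cap, 32 mm across all the way up and 124 mm tall, about 0.14 kg, loose; in its well it stands upright, the top 42 mm above the trough's floor. It may be absent. z along the bottle, up.
- bottle5_mid (a point): centre (62 mm above its foot) of a smooth plain white bottle with a grey cap, 32 mm across all the way up and 124 mm tall, about 0.14 kg, loose; in its well it stands upright, the top 42 mm above the trough's floor. It may be absent. z along the bottle, up.
- jar: closed amber jar 70 mm across, 100 mm tall, loose, standing on the counter near the work; origin at the centre of its foot. To be left alone.
- mug: blue mug 76 mm across, 90 mm tall, loose, standing on the counter near the work; origin at the centre of its foot. To be left alone.
- pepper: dark wooden pepper mill 52 mm across, 115 mm tall, loose, standing on the counter near the work; origin at the centre of its foot. To be left alone.

How it is judged:
By the outcome, as a careful person would: the job done as asked, in the order asked, and still so for the second after the job is handed in, with the robot touching nothing.
Of bottle1, bottle2, bottle3, bottle4, bottle5 only 3 to 5 are there at a start; the rules pass over those that are not, and their reading is None.
At some moment in a run one of cover may be knocked a few centimetres aside while the robot is not near it.
It also fails if it takes over 210 s, if anything falls off the work surface, if the arm or the gripper's body presses on something with over 40 N, if the wrist force passes 120 N, or if a joint passes its speed limit or range.

### The arm

A 6-joint arm with a two-finger parallel gripper is mounted at the origin on the work surface. World frame = base frame: x ahead of the robot, y to its left, z up, the work surface at z = 0. Lengths are in m, angles in degrees, forces in N, time in s.
With the tool pointing down it reaches from about 0.425 to 1.125 m from the base axis. Payload 14.9 kg.
Tool frame: the origin (TCP) lies at the very end of the fingers, on their centre line; the grasp point (between the pads) lies 19 mm behind it (robot.tcp_to_grasp is the distance from the TCP to the grasp point, in m); z points along the fingers, y is the direction in which the jaws open and shut (so a half turn about z gives the same grasp; the last joint's range is limited). The gripper opens to 91 mm and grips with 3 to 60 N. Pads are 32 mm wide; open, the fingers measure 118 mm over their backs; the gripper's body (76 mm by 178 mm) begins 60 mm behind the grasp point.
Start: joints at [72.978, 21.709, 99.362, -0, 58.929, -1.908], TCP at [0.183, 0.676, 0.214] pointing down, gripper open.
Joint ranges: [-158.91, 158.91], [-42.39, 125.64], [0.06, 152.35], [-60.88, 240.88], [17.5, 164.5], [-176.32, 176.32]. Speed limits (degrees/s): [108.29, 108.29, 136.94, 180, 180, 180].

### API

Orientations are given as [roll, pitch, yaw] about the fixed x, y, z axes, in that order (R = Rz(yaw) Ry(pitch) Rx(roll)).
In Python, from station import robot gives the robot as it stands. Calls block until the motion is done:
- robot.move_to(position, orientation): joint-space move of the TCP to a pose.
- robot.move_l(position, rot=None, v=0.15, force_limit=None): straight line of the TCP; rot=None keeps the orientation; v is the mean speed in m/s. With force_limit (N) it stops when the force on the tool has changed by that much, and returns True; else False.
- robot.goto_joints(angles): joint-space move.
- robot.grip(opening, f_grip=None): finger opening in m; f_grip is the grip in N (None keeps the last); returns when the fingers have stopped.
- robot.dwell(seconds).
- robot.ik(position, orientation): joint angles nearest the present ones, or None.
- robot.state(): the state.
- robot.get_image(name): name is "scene" or "top" or "wrist"; returns (picture, depth): 420x560x3 uint8, blue, green, red; 420x560 float32, m along the optical axis (not along the pixel's ray), 0 where there is no reading.
- robot.get_calibration(name): a dict with "intrinsics" (3x3 intrinsics, pixels), "extrinsics" (4x4, takes a point from world to camera coordinates); the wrist camera has in their place "mount" (4x4, takes a point from camera to tool coordinates, whose origin is the TCP and whose axes are the flange's). Camera axes: x right, y up, looking along -z (the intrinsics and any distortion apply to the point x, -y, -z); pixel columns grow to the right and rows downward; lengths in m; the calibration is good to about 2 mm. A picture is of the moment at which its call begins: read the wrist's pose just before it. get_calibration takes no time and is no camera call.
A pose or a line that the arm cannot do raises robot.IKError and nothing moves.
- robot.hand_in(): hands the job in, once; it reports no verdict.
The state is a dict: "clock": time; "q": joint angles; "qd": joint speeds; "joint_torque": joint torques, N m; "tool_pos": TCP position; "ee_rot": TCP orientation; "force": force on the tool from outside, world axes, zero at the start; "ft_torque": the same for the moment, N m; "grip_width": finger opening in m.
Only numpy, scipy, OpenCV 4.12 (cv2) and the standard library are available. Lean on these libraries where they do the work, as an engineer would, in place of code of your own. Each camera call takes 0.05 s, during which the arm holds its last target. There are 200 camera calls.

## Working session

There is one attempt and no reset: what is moved stays moved. The work goes in short steps, each a Python script; the robot and the scene stay as the last script left them, time stands still between calls to the robot, and variables do not carry over. Pictures are saved under pics/ and viewed, about 12 in all and at most 16, crops included, and the job is handed in when it is done.

```bash
ls; mkdir -p pics
cat > h.py <<'E'
import numpy as np, cv2
from station import robot
from scipy.spatial.transform import Rotation as R
def snap(name, fn=None):
    s=robot.state(); im,d=robot.get_image(name)
    if fn: cv2.imwrite('pics/'+fn,im)
    return im,d,s
def cam(name,s=None):
    """K, T cam->world"""
    c=robot.get_calibration(name); K=np.array(c['intrinsics'])
    if name!='wrist': return K,np.linalg.inv(np.array(c['extrinsics']))
    T=np.eye(4); T[:3,:3]=R.from_euler('xyz',s['ee_rot'],degrees=True).as_matrix(); T[:3,3]=s['tool_pos']
    return K,T@np.array(c['mount'])
def ray(uv,K,T,z):
    """pixels -> world points on plane z"""
    uv=np.atleast_2d(uv).astype(float)
    p=np.c_[uv,np.ones(len(uv))]@np.linalg.inv(K).T*[1,-1,-1]
    w=p@T[:3,:3].T; o=T[:3,3]
    return o+w*((z-o[2])/w[:,2])[:,None]
def cloud(d,K,T):
    v,u=np.mgrid[:d.shape[0],:d.shape[1]]
    p=np.stack([u,v,np.ones_like(u)],-1)@np.linalg.inv(K).T*[1,-1,-1]*d[...,None]
    return p@T[:3,:3].T+T[:3,3]
def proj(P,K,T):
    P=np.atleast_2d(P); c=(P-T[:3,3])@T[:3,:3]*[1,-1,-1]; q=c@K.T
    return q[:,:2]/q[:,2:]
E
python3 - <<'E'
from h import *
for n in('scene','top'):
    im,d,s=snap(n,n+'0.png'); K,T=cam(n); print(n,K.tolist(),np.round(T,3).tolist(), robot.get_calibration(n).keys())
print(robot.state(), robot.get_calibration('wrist'))
E
```

```text
pics
scene [[526.4919777224422, 0.0, 286.2790489429402], [0.0, 526.4919777224422, 206.90395964362455], [0.0, 0.0, 1.0]] [[0.769, -0.439, 0.465, 1.252], [0.639, 0.504, -0.581, -0.791], [0.021, 0.744, 0.668, 1.028], [0.0, 0.0, 0.0, 1.0]] dict_keys(['intrinsics', 'extrinsics'])
top [[481.1226651672824, 0.0, 272.3575104663134], [0.0, 481.1226651672824, 210.9642448252155], [0.0, 0.0, 1.0]] [[0.012, 0.993, -0.117, 0.454], [-1.0, 0.013, 0.013, 0.03], [0.014, 0.116, 0.993, 1.315], [0.0, 0.0, 0.0, 1.0]] dict_keys(['intrinsics', 'extrinsics'])
{'clock': 0.1, 'q': array([ 7.29762143e+01,  2.17356970e+01,  9.93903697e+01,  1.52149392e-03,
        5.89288635e+01, -1.90893912e+00]), 'qd': array([-5.99197043e-05,  5.97528957e-02, -1.46246450e-01, -3.03908145e-02,
        3.28703562e-02,  1.18685972e-01]), 'joint_torque': array([-2.92512841e-04, -7.65046191e+01, -4.35291982e+01,  6.52204268e-02,
        3.98888451e-02,  9.42358383e-06]), 'tool_pos': array([0.18244084, 0.67545816, 0.21336794]), 'ee_rot': array([-1.79945144e+02, -3.13151212e-03,  1.64884366e+02]), 'force': array([-0.08326346, -0.47107242, -0.4505685 ]), 'ft_torque': array([ 0.00854812, -0.01868233,  0.00468071]), 'grip_width': 0.09110748058541779} {'intrinsics': array([[313.96875986,   0.        , 287.29330998],
       [  0.        , 313.96875986, 212.60960191],
       [  0.        ,   0.        ,   1.        ]]), 'mount': array([[-7.09396028e-04,  9.68443012e-01,  2.49234084e-01,
         6.97593486e-02],
       [ 9.99999640e-01,  8.02825743e-04, -2.73217882e-04,
         5.50756719e-04],
       [-4.64687488e-04,  2.49233800e-01, -9.68443234e-01,
        -1.70080612e-01],
       [ 0.00000000e+00,  0.00000000e+00,  0.00000000e+00,
         1.00000000e+00]])}
```

View pics/top0.png

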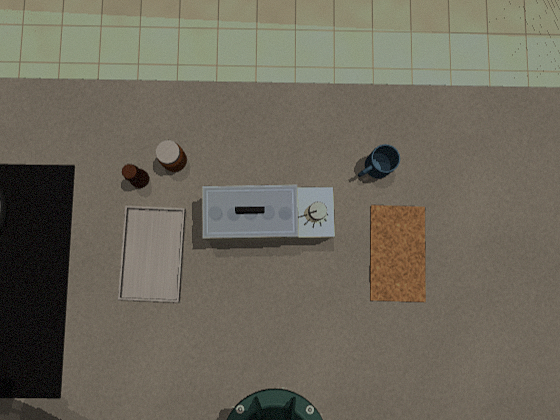

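View pics/scene0.png

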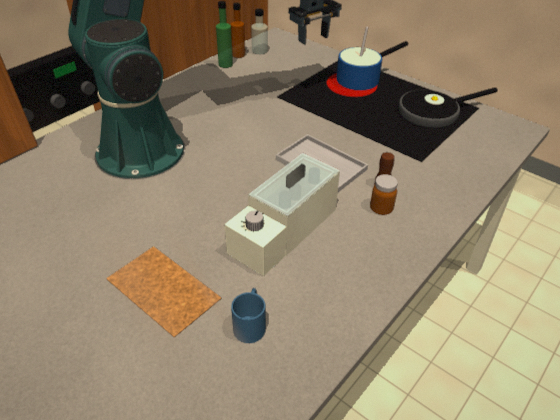

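Run:
```python
from h import *
K,T=cam('top')
pr=lambda n,uv,z: print(n,np.round(ray(uv,K,T,z),3).tolist())
pr('warmer trough corners',[(203,187),(297,185),(297,237),(203,238)],.145)
pr('fin',[(249,210)],.185); pr('collar',[(317,211)],.142)
pr('deck R',[(334,187),(334,237)],.11)
im,d,s=snap('top')
hsv=cv2.cvtColor(im,cv2.COLOR_BGR2HSV)
m=cv2.inRange(hsv,(5,110,60),(25,255,255)); m[:,:340]=0; m[:150]=0
c=max(cv2.findContours(m,0,2)[0],key=cv2.contourArea); r=cv2.minAreaRect(c); pr('mat',cv2.boxPoints(r),.006); pr('matc',[r[0]],.006)
pr('tray outer',[(126,206),(185,208),(180,303),(119,300)],.02)
pr('jar,pep,mug',[(168,151),(131,171),(384,158)],.1)
# hover over warmer between collar and fin
c=ray([(300,211)],K,T,.142)[0]
robot.move_to([c[0]-.03,c[1],.36],[180,0,0])
im,d,s=snap('wrist','w1.png'); print(s['tool_pos'],s['ee_rot'],s['q'],s['clock'])
im,d,s=snap('top','top1.png')
```

```text
warmer trough corners [[0.649, 0.186, 0.145], [0.657, -0.045, 0.145], [0.529, -0.046, 0.145], [0.523, 0.182, 0.145]]
fin [[0.589, 0.071, 0.185]]
collar [[0.593, -0.095, 0.142]]
deck R [[0.659, -0.142, 0.11], [0.532, -0.141, 0.11]]
mat [[0.628, -0.255, 0.006], [0.63, -0.407, 0.006], [0.37, -0.401, 0.006], [0.368, -0.252, 0.006]]
matc [[0.497, -0.329, 0.006]]
tray outer [[0.615, 0.409, 0.02], [0.611, 0.25, 0.02], [0.358, 0.254, 0.02], [0.364, 0.415, 0.02]]
jar,pep,mug [[0.749, 0.284, 0.1], [0.695, 0.377, 0.1], [0.739, -0.273, 0.1]]
[ 0.56299373 -0.05265582  0.35987863] [-1.79994546e+02  7.35425588e-03  6.23246304e-02] [-7.70692956e+00  9.75662555e-01  1.08479803e+02  4.67619122e-03
  7.05525588e+01  8.22291890e+01] 3.0833
```

View pics/w1.png

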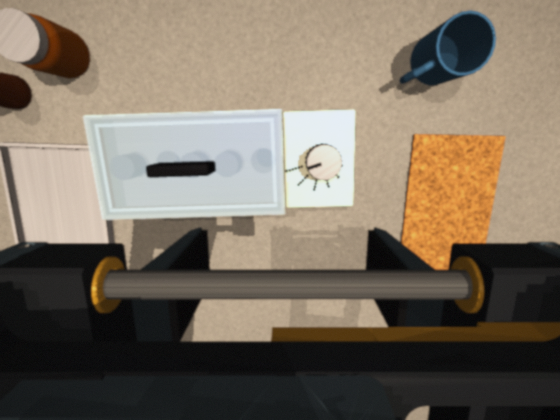

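Run:
```python
from h import *
s=robot.state(); K,T=cam('wrist',s); im=cv2.imread('pics/w1.png')
cv2.imwrite('pics/w1c.png',cv2.resize(im[95:225,270:370],None,fx=5,fy=4.5,interpolation=cv2.INTER_CUBIC)[:600])
pr=lambda n,uv,z: print(n,np.round(ray(uv,K,T,z),3).tolist())
pr('cover corners',[(86,116),(282,109),(285,214),(107,219)],.147)
pr('collar',[(324,161)],.142)
g=cv2.cvtColor(im,cv2.COLOR_BGR2GRAY); m=(g<60).astype(np.uint8); m[:, :130]=0;m[:,230:]=0;m[:150]=0;m[190:]=0
c=max(cv2.findContours(m,0,2)[0],key=cv2.contourArea); r=cv2.minAreaRect(c); print(r); pr('fin',cv2.boxPoints(r),.185)
pr('deck',[(355,110),(353,207),(285,112),(285,209)],.11)
```

```text
cover corners [[0.651, 0.183, 0.147], [0.659, -0.046, 0.147], [0.533, -0.049, 0.147], [0.527, 0.176, 0.147]]
collar [[0.599, -0.097, 0.142]]
((180.50997924804688, 168.79965209960938), (12.959470748901367, 67.19601440429688), 88.09085083007812)
fin [[0.6, 0.101, 0.185], [0.602, 0.028, 0.185], [0.588, 0.028, 0.185], [0.586, 0.102, 0.185]]
deck [[0.66, -0.138, 0.11], [0.533, -0.142, 0.11], [0.658, -0.049, 0.11], [0.531, -0.049, 0.11]]
```

View pics/w1c.png

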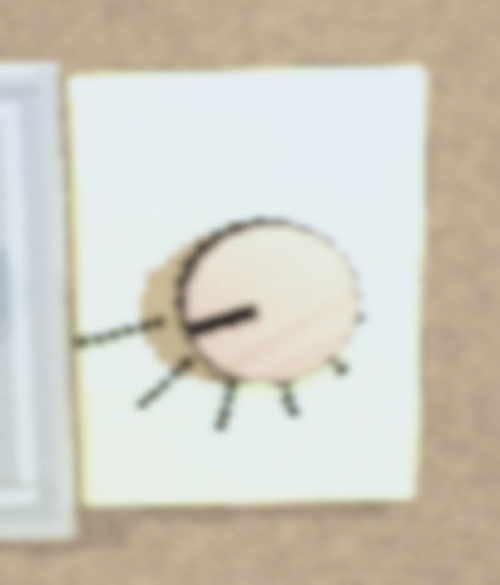

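Run:
```python
from h import *
def look():
    im,d,s=snap('wrist'); K,T=cam('wrist',s); P=cloud(d,K,T)
    m=(d>0)&(P[...,2]>.134)&(P[...,2]<.155)&(np.hypot(P[...,0]-.597,P[...,1]+.098)<.04)
    (c,r)=cv2.minEnclosingCircle(P[m][:,:2].astype(np.float32)); q=P[m].mean(0)
    print('collar',np.round(c,4),r,np.round(q,4),m.sum())
    m=(d>0)&(P[...,2]>.165)&(P[...,2]<.2)&(abs(P[...,0]-.594)<.05)&(abs(P[...,1]-.065)<.08)
    if m.sum()>50: print('fin',cv2.minAreaRect(P[m][:,:2].astype(np.float32)),P[m].mean(0))
    m=(d>0)&(abs(P[...,2]-.11)<.006)&(abs(P[...,0]-.597)<.1)&(P[...,1]<-.03)
    if m.sum()>50: print('deck',P[m].mean(0),cv2.boxPoints(cv2.minAreaRect(P[m][:,:2].astype(np.float32))).round(3).tolist())
    return q
look()
robot.move_to([.52,-.098,.24],[180,0,0])
q=look(); q2=look()
```

```text
collar [ 0.5972 -0.0969] 0.022702272981405258 [ 0.5978 -0.0967  0.1411] 1015
fin ((0.5925736427307129, 0.06937526166439056), (0.0141098378226161, 0.06983913481235504), 1.8643096685409546) [0.59336945 0.06751094 0.18256325]
deck [ 0.60056903 -0.09268425  0.10915423] [[0.5320000052452087, -0.04899999871850014], [0.5339999794960022, -0.14300000667572021], [0.6629999876022339, -0.13899999856948853], [0.6600000262260437, -0.04500000178813934]]
collar [ 0.5972 -0.0972] 0.022761451080441475 [ 0.5974 -0.0972  0.1412] 2251
fin ((0.5923823714256287, 0.06897076964378357), (0.014017889276146889, 0.070465087890625), 1.853121042251587) [0.59248011 0.06476694 0.18282745]
deck [ 0.60089901 -0.09265631  0.10928171] [[0.5320000052452087, -0.04899999871850014], [0.5339999794960022, -0.14300000667572021], [0.6629999876022339, -0.13899999856948853], [0.6600000262260437, -0.04500000178813934]]
collar [ 0.5971 -0.0972] 0.022640598937869072 [ 0.5974 -0.0972  0.1412] 2225
fin ((0.5923840999603271, 0.06930214166641235), (0.014045228250324726, 0.07109691202640533), 1.8240628242492676) [0.59247121 0.06481322 0.18281207]
deck [ 0.60094178 -0.09264639  0.10930431] [[0.5320000052452087, -0.04899999871850014], [0.5339999794960022, -0.14300000667572021], [0.6629999876022339, -0.13899999856948853], [0.6600000262260437, -0.04500000178813934]]
```

Run:
```python
from h import *
cx,cy=.5972,-.0972
print(robot.ik([cx,cy,.2],[180,0,121.85]))
robot.move_to([cx,cy,.2],[180,0,121.85])
robot.grip(.066,15)
print(robot.move_l([cx,cy,.116],v=.08,force_limit=8))
robot.grip(.03,15); s=robot.state(); print(s['grip_width'],s['q'],s['force'])
q=np.array(s['q']); 
for a in (40,80,120):
    t=q.copy(); t[5]-=a; robot.goto_joints(t)
robot.dwell(.2); s=robot.state(); print(s['grip_width'],s['ee_rot'],s['force'],s['ft_torque'])
robot.grip(.066); robot.move_l([cx,cy,.25],v=.15)
robot.move_to([.53,-.06,.28],[180,0,0])
im,d,s=snap('wrist','w2.png'); print(s['clock'],s['force'])
```

```text
[-11.45130433  14.28917077 111.05253627   0.          54.65829296
 -43.30130433]
False
0.04358748027471332 [-1.14737599e+01  2.09433241e+01  1.12812380e+02 -4.72263927e-02
  4.62991939e+01 -4.32996224e+01] [-4.52208258 -2.94078292  5.60152729]
0.04337044859222457 [ 1.79953310e+02 -5.37436574e-02 -1.18236298e+02] [-2.43956978 -2.79778437  3.66224811] [-0.47744072  0.55399456 -0.06780259]
15.4417 [-0.39347687 -0.31563325  0.32872245]
```

View pics/w2.png

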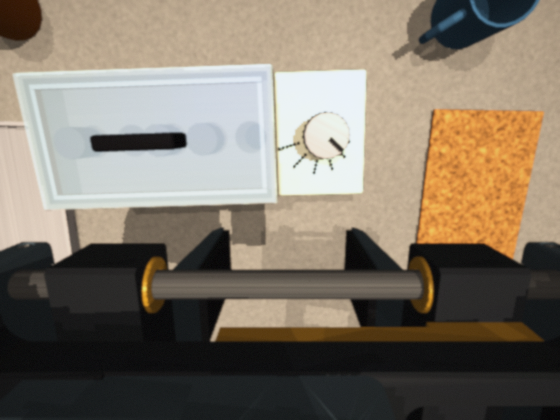

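Run:
```python
from h import *
robot.move_to([.47,-.329,.36],[180,0,0])
im,d,s=snap('wrist','mat.png'); K,T=cam('wrist',s)
hsv=cv2.cvtColor(im,cv2.COLOR_BGR2HSV); m=cv2.inRange(hsv,(5,130,80),(25,255,255))
v,u=np.nonzero(m[:235]); w=ray(np.c_[u,v],K,T,.006); w=w[(abs(w[:,1]+.329)<.12)&(w[:,0]<.68)]
for x in (.52,.55,.58,.61):
    b=w[abs(w[:,0]-x)<.008]; print(x,np.percentile(b[:,1],[1,99]).round(4))
print('xmax',[ (y,np.percentile(w[abs(w[:,1]-y)<.01][:,0],99).round(4)) for y in(-.39,-.35,-.31,-.27)], s['clock'])
```

```text
0.52 [-0.402  -0.2569]
0.55 [-0.4026 -0.2574]
0.58 [-0.4038 -0.2585]
0.61 [-0.4041 -0.2588]
xmax [(-0.39, np.float64(0.6259)), (-0.35, np.float64(0.626)), (-0.31, np.float64(0.6274)), (-0.27, np.float64(0.6274))] 16.6
```

Run:
```python
from h import *
fx,fy=.5923,.0692
robot.move_to([fx,fy,.26],[180,0,91.85])
im,d,s=snap('wrist'); K,T=cam('wrist',s); P=cloud(d,K,T)
m=(d>0)&(P[...,2]>.165)&(P[...,2]<.2)&(abs(P[...,0]-fx)<.06)&(abs(P[...,1]-fy)<.08)
print('fin now',cv2.minAreaRect(P[m][:,:2].astype(np.float32)))
robot.grip(.05,30)
print(robot.move_l([fx,fy,.151],v=.08,force_limit=8))
robot.grip(.005,30); s=robot.state(); print(s['grip_width'],s['force'],s['tool_pos'])
robot.move_l([fx,fy,.29],v=.1); s=robot.state(); print(s['grip_width'],s['force'],s['clock'])
robot.move_l([.498,-.2,.29],[180,0,40],v=.2)
robot.move_l([.498,-.329,.25],[180,0,-1.2],v=.15)
robot.move_l([.498,-.329,.05],v=.12)
hit=robot.move_l([.498,-.329,.021],v=.03,force_limit=3); s=robot.state(); print(hit,s['tool_pos'],s['force'],s['grip_width'])
robot.grip(.05); robot.move_l([.498,-.329,.2],v=.15)
robot.move_to([.54,.069,.32],[180,0,0])
im,d,s=snap('wrist','w3.png'); snap('top','top3.png'); print(s['clock'])
K,T=cam('wrist',s); P=cloud(d,K,T)
m=((d>0)&(P[...,2]>.125)&(P[...,2]<.139)&(abs(P[...,0]-.592)<.045)&(abs(P[...,1]-.069)<.105)).astype(np.uint8)
n,l,st,c=cv2.connectedComponentsWithStats(m)
for i in range(1,n):
    if st[i,4]>30: q=P[l==i]; print('bottle',np.round(cv2.minEnclosingCircle(q[:,:2].astype(np.float32)),4) if 0 else cv2.minEnclosingCircle(q[:,:2].astype(np.float32)),q.mean(0).round(4),st[i,4])
```

```text
fin now ((0.5922542214393616, 0.07055247575044632), (0.013987264595925808, 0.0693538710474968), 1.8537384271621704)
False
0.013687708879912103 [-0.30915881  0.24667986  0.5996175 ] [0.59229281 0.06919657 0.15101902]
0.01383563187142796 [ 0.09068032 -1.01941295 -3.05444055] 22.4333
True [ 0.49779734 -0.32883601  0.02285114] [0.36137874 0.44594917 4.31405879] 0.013515194053279434
31.2917
bottle ((0.5935230851173401, 0.02591329999268055), 0.0158140417188406) [0.5938 0.0261 0.1312] 637
bottle ((0.5924508571624756, 0.06948691606521606), 0.015923041850328445) [0.5925 0.0697 0.1312] 624
bottle ((0.5899653434753418, 0.15720872581005096), 0.01595425419509411) [0.5901 0.1569 0.1311] 645
```

```bash
python3 -c "
import cv2,numpy as np
a=cv2.imread('pics/w3.png')[:240];b=cv2.imread('pics/top3.png')[120:330]
cv2.imwrite('pics/v3.png',np.vstack([a,b]))"
```

```text
(no output)
```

View pics/v3.png

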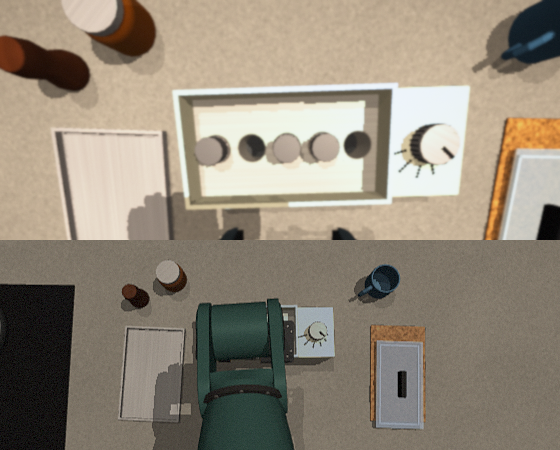

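```bash
cat >> h.py <<'E'
def fin(zlo=.035,zhi=.07,fn=None):
    im,d,s=snap('wrist',fn); K,T=cam('wrist',s); P=cloud(d,K,T)
    m=((d>0)&(P[...,2]>zlo)&(P[...,2]<zhi)&(im.max(2)<70)&(abs(P[...,0]-.49)<.2)&(abs(P[...,1]+.33)<.13)).astype(np.uint8)
    n,l,st,c=cv2.connectedComponentsWithStats(m); i=1+np.argmax(st[1:,4]); q=P[l==i]
    r=cv2.minAreaRect(q[:,:2].astype(np.float32)); b=cv2.boxPoints(r)
    e=max([b[1]-b[0],b[2]-b[1]],key=np.linalg.norm); a=np.degrees(np.arctan2(e[1],e[0]))
    print('fin',r,'long axis',a,'z',q[:,2].max(),st[i,4]); return r[0],a
E
python3 - <<'E'
from h import *
robot.move_to([.43,-.329,.26],[180,0,0])
fin(fn='w4.png')
E
```

```text
fin ((0.4692927598953247, -0.3298991620540619), (0.010869323275983334, 0.06554695218801498), 88.73077392578125) long axis -1.2692443 z 0.05823466848781078 528
```

View pics/w4.png

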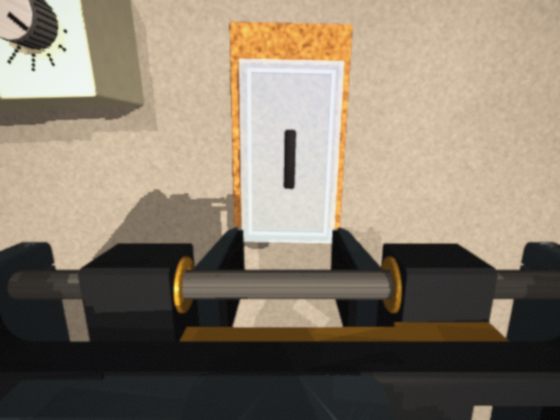

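The cover has been knocked about 29 mm toward −x (fin at pixel 290,158, with the near edge past the mat). I'll set it back on the middle of the mat before going on.

Run:
```python
from h import *
x,y=.4693,-.3297
robot.grip(.05,30)
robot.move_to([x,y,.12],[180,0,-1.2])
print(robot.move_l([x,y,.0235],v=.06,force_limit=6))
robot.grip(.005,30); print(robot.state()['grip_width'])
robot.move_l([x,y,.055],v=.08); robot.move_l([.498,-.329,.055],v=.08)
print(robot.move_l([.498,-.329,.021],v=.03,force_limit=3),robot.state()['tool_pos'])
robot.grip(.05); robot.move_l([.498,-.329,.2],v=.15)
robot.move_to([.45,-.329,.26],[180,0,0])
fin()
# tray: from above
robot.move_to([.45,.33,.36],[180,0,0])
im,d,s=snap('wrist','tray.png'); print(s['clock']); K,T=cam('wrist',s); P=cloud(d,K,T)
m=(d>0)&(P[...,2]>.014)&(P[...,2]<.026)&(abs(P[...,0]-.49)<.15)&(abs(P[...,1]-.332)<.1)
print(cv2.boxPoints(cv2.minAreaRect(P[m][:,:2].astype(np.float32))).round(3).tolist(),m.sum())
for x in (.46,.5,.54,.58):
    b=P[m&(abs(P[...,0]-x)<.01)]; print(x,b[:,1].min().round(4),b[:,1].max().round(4))
```

```text
False
0.014015218736445926
True [ 0.49787774 -0.32888964  0.02332171]
fin ((0.49729764461517334, -0.32803934812545776), (0.01092227827757597, 0.06599018722772598), 88.67476654052734) long axis -1.3252158 z 0.05900178455025151 525
43.125
[[0.3630000054836273, 0.2590000033378601], [0.6129999756813049, 0.25099998712539673], [0.6179999709129333, 0.41100001335144043], [0.36800000071525574, 0.4189999997615814]] 1894
0.46 0.256 0.4151
0.5 0.2553 0.4152
0.54 0.2537 0.4137
0.58 0.2522 0.4118
```

```bash
cat > bot.py <<'E'
from h import *
def run(b,off):
    th=np.radians(-1.85); t=np.array([.4905,.335])+off*np.array([np.cos(th),np.sin(th)])
    robot.grip(.058,20)
    robot.move_to([*b,.2],[180,0,91.85])
    print('down hit',robot.move_l([*b,.095],v=.06,force_limit=8))
    robot.grip(.02,20); print(robot.state()['grip_width'])
    robot.move_l([*b,.26],v=.1); s=robot.state(); print(s['grip_width'],s['force'].round(2))
    robot.move_l([*t,.26],[180,0,88.15],v=.25)
    robot.move_l([*t,.105],v=.12)
    print('set',robot.move_l([*t,.086],v=.025,force_limit=3),robot.state()['tool_pos'])
    robot.grip(.058); robot.dwell(.2); robot.move_l([*t,.2],v=.12); print(robot.state()['clock'])
E
python3 - <<'E'
from bot import *
run([.5900,.1570],-.075)
snap('scene','s5.png')
E
```

```text
down hit False
0.031768758700452954
0.03154048023196827 [ 0.17 -0.22 -1.14]
set True [0.41532948 0.33733129 0.09155737]
54.45
```

View pics/s5.png

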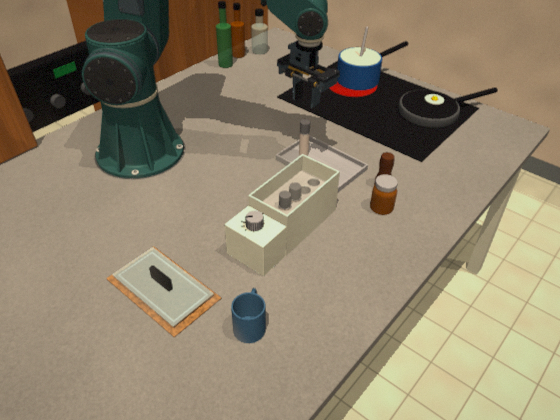

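The bottle stands upright in the tray (305,140), and the cover is centred on the mat. Next are the other two.

```bash
python3 - <<'E'
from bot import *
run([.5925,.0696],0)
run([.5936,.0260],.075)
robot.move_to([.54,.069,.32],[180,0,0]); im,d,s=snap('wrist','w6.png'); K,T=cam('wrist',s); P=cloud(d,K,T)
m=(d>0)&(P[...,2]>.1)&(P[...,2]<.136)&(abs(P[...,0]-.592)<.045)&(abs(P[...,1]-.069)<.1); print('left in trough',m.sum())
# wall positions for the trough
w=(d>0)&(abs(P[...,2]-.142)<.004)&(abs(P[...,0]-.592)<.08)&(P[...,1]>-.06)&(P[...,1]<.2); r=cv2.minAreaRect(P[w][:,:2].astype(np.float32)); print('trough',r)
robot.move_to([.43,-.329,.26],[180,0,0]); fin(); snap('scene','s6.png'); print(robot.state()['clock'])
E
python3 -c "
import cv2,numpy as np
cv2.imwrite('pics/v6.png',np.vstack([cv2.imread('pics/w6.png')[:230],cv2.imread('pics/s6.png')[60:360]]))"
```

```text
down hit False
0.031342900427960084
0.0321468982147918 [ 0.35  0.34 -0.9 ]
set True [0.49028569 0.3349246  0.09155802]
65.2667
down hit False
0.03132638765069445
0.03156257878973942 [-1.04  0.58 -2.33]
set True [0.56523299 0.33251491 0.09155557]
76.15
left in trough 0
trough ((0.5923219323158264, 0.0697694644331932), (0.12841220200061798, 0.23458026349544525), 1.6663483381271362)
fin ((0.4973573386669159, -0.3280300498008728), (0.010973592288792133, 0.06647179275751114), 88.80261993408203) long axis -1.1973674 z 0.05847704002833731 556
78.9583
```

View pics/v6.png

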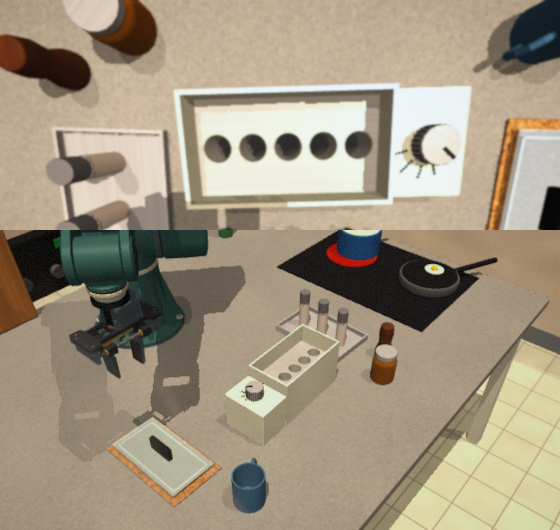

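Run:
```python
from h import *
x,y=.4978,-.3287; wx,wy=.5922,.0697
robot.grip(.05,30)
robot.move_to([x,y,.12],[180,0,-1.25])
print(robot.move_l([x,y,.0235],v=.06,force_limit=6))
robot.grip(.005,30); print(robot.state()['grip_width'])
robot.move_l([x,y,.29],v=.12)
robot.move_l([.498,-.2,.29],[180,0,40],v=.15)
robot.move_l([wx,wy,.27],[180,0,91.85],v=.15)
robot.dwell(.3)
robot.move_l([wx,wy,.175],v=.08)
print('seat',robot.move_l([wx,wy,.148],v=.02,force_limit=4)); s=robot.state(); print(s['tool_pos'],s['force'],s['grip_width'])
robot.grip(.05); robot.move_l([wx,wy,.26],v=.12)
robot.move_to([.53,.03,.32],[180,0,0]); im,d,s=snap('wrist','w7.png'); K,T=cam('wrist',s); P=cloud(d,K,T)
m=(d>0)&(P[...,2]>.165)&(P[...,2]<.2)&(abs(P[...,0]-wx)<.06)&(abs(P[...,1]-wy)<.08)
print('fin',cv2.minAreaRect(P[m][:,:2].astype(np.float32)),np.percentile(P[m][:,2],[50,98]))
m=(d>0)&(P[...,2]>.136)&(P[...,2]<.16)&(abs(P[...,0]-wx)<.08)&(P[...,1]>-.06)&(P[...,1]<.2)
print('plate',cv2.minAreaRect(P[m][:,:2].astype(np.float32)),np.percentile(P[m][:,2],[2,50,98]),s['clock'])
q=P[m]; A=np.c_[q[:,:2]-[wx,wy],np.ones(len(q))]; print('tilt',np.linalg.lstsq(A,q[:,2],rcond=None)[0])
snap('scene','s7.png')
cv2.imwrite('pics/v7.png',np.vstack([im[:230],cv2.imread('pics/s7.png')[60:360]]))
```

```text
False
0.013885216844416093
seat True
[0.5921019  0.06969277 0.15143864] [0.18350636 0.61609599 5.40604761] 0.01417362495168727
fin ((0.5926794409751892, 0.06947632133960724), (0.014017113484442234, 0.06956294178962708), 1.8963242769241333) [0.18407327 0.18566224]
plate ((0.5926801562309265, 0.06939424574375153), (0.12847617268562317, 0.2341616153717041), 1.8409210443496704) [0.14475904 0.1463337  0.14789906] 93.6667
tilt [0.00088471 0.00031613 0.14632751]
```

View pics/v7.png

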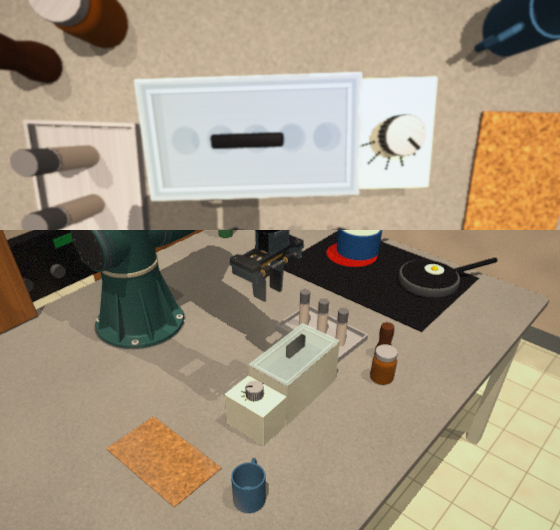

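The cover is seated level, with its plate at z = 146 mm and its fin top at 185 mm. It sits centred over the trough. The collar points at mark 2, the three bottles stand upright, and nothing else was moved.

```bash
python3 -c "
from station import robot
print(robot.hand_in())"
```

```text
the job is handed in; nothing more can be done
None
```

I did the whole job in the order asked and handed it in at about 94 s of the 210 s limit.

- **Collar:** I turned it from mark 6 to mark 2. I judged this from the pictures: the pointer line stands about 45° below right, which is where mark 2 lies.
- **Cover on the mat:** I laid it flat on the middle of the mat. It was then knocked about 29 mm aside, so I put it back on the middle; a second look showed it within about 1 mm.
- **Bottles:** Three were there. I lifted each straight up and stood it in the tray. The wells showed empty afterwards, and all three bottles were upright.
- **Cover back on:** It is fully down and level, with the plate top at about 146 mm (147 expected) and the fin top at 185 mm. It lies within 1 mm and 0.2° of the trough.
- **Left alone:** I never worked on the jar, mug or pepper mill, and they look unmoved in the pictures. I did not measure their positions again.

No check failed or disagreed.

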